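# Lock the cover of the fume filter unit

### The job

The grey cover of the low white fume filter unit on the lab bench is held by four wing studs, and one of them is still open: it stands higher than the others and its wing is at right angles to theirs. Push that stud fully in against its spring, turn it a quarter turn clockwise (seen from above) while it is in, so that it locks like the other three, and let go of it. Leave the little brown bottle on the cover standing where it is.

Things in the scene. Friction and masses are not known exactly. Their poses are not given: they have to be found in the camera images.
- stud_grip (a point): Point on the axis of the open stud, in its wing: an upright metal plate 34 mm long, 9 mm thick, 26 mm high, reaching 14 mm below and 12 mm above this point. It stands on a black disc 34 mm across, 4 mm thick. While open, the disc's underside is 12 mm and this point 30 mm above the cover (110 mm above the bench). The frame moves with the stud: x along the wing, y across its thickness, z up.
- stud_push (a joint): How far the open stud is pushed in (m): 0 standing proud, 0.010 at its stop. A spring pushes it up, 3 N at the top, 10 N at the stop. Over 6 mm in, it can turn (its cross pin leaves a slot under the cover); once turned, the pin holds it at about 6 mm.
- stud_turn (a joint): How far the open stud is turned clockwise seen from above (rad): 0 open (with some 7 degrees of play), 1.571 locked, at its stop. It turns lightly and stays where left. It sits at any one corner of a 120 x 170 mm rectangle on the cover; three like it, already locked, at the others: 6 mm lower, wings along the 170 mm side, at right angles to the open one's.
- small_bottle: Small brown glass bottle with a black cap, 32 mm across, 55 mm high, loose, standing near the middle of the cover. Origin at the centre of its underside, z up.
There are look-alikes about, which are no part of the job. Leave any purple look-alike of the small_bottle alone.

How it is judged:
By the outcome, as a careful person would: the job done as asked, in the order asked, and still so for the second after the job is handed in, with the robot touching nothing.
It also fails if it takes over 32 s, if anything falls off the work surface, if the arm or the gripper's body presses on something with over 40 N, if the wrist force passes 120 N, or if a joint passes its speed limit or range.

### The arm

A 7-joint arm with a two-finger parallel gripper is mounted at the origin on the work surface. World frame = base frame: x ahead of the robot, y to its left, z up, the work surface at z = 0. Lengths are in m, angles in rad, forces in N, time in s.
With the tool pointing down it reaches from about 0.4 to 0.875 m from the base axis. Payload 19.3 kg.
Tool frame: the origin (TCP) lies on the centre line of the jaws, within the pads' length; the fingertips stand 14 mm ahead of it and the grasp point (between the pads) lies 5 mm behind it; y points along the fingers, x is the direction in which the jaws open and shut, and the axes are right-handed (so a half turn about y gives the same grasp; the last joint's range is limited). The gripper opens to 85 mm and grips with 20 to 120 N. Pads are 22 mm wide; open, the fingers measure 114 mm over their backs; the gripper's body (76 mm by 85 mm) begins 54 mm behind the grasp point. The pads swing forward as they close: fully open they stand 13 mm farther back than shut.
Start: joints at [-1.305, 0.521, -0.036, 1.599, 0.021, 1.021, -0.113], TCP at [0.206, 0.59, 0.245] pointing down, gripper open.
Joint ranges: [-2.91, 2.91], [-0.3, 2.13], [-1.5, 1.42], [0.17, 2.43], [-1.26, 4.41], [0.16, 1.93], [-2.52, 2.52]. Speed limits (rad/s): [1.89, 1.89, 2.39, 2.39, 3.01, 3.01, 3.01].

### API

Orientations are given as [roll, pitch, yaw] about the fixed x, y, z axes, in that order (R = Rz(yaw) Ry(pitch) Rx(roll)).
In Python, from workcell import monitor, grab_frame, workorder gives the robot as it stands.
- The arm moves only by the tool drive_tool, never from a script. Its argument "steps" is one flat list of numbers, 5 for each row, row after row: the finger opening in mm, from 0 to 85.4, then the shift along the world's x, y, z in mm, then the turn about the world's z in degrees. In form: [fingers, tx, ty, tz, twist, fingers, tx, ty, tz, twist, ...]. A call has exactly 5 rows; each row shifts and turns the commanded pose from where the row before left it; what a row does not reach is not made up. A row lasts 1/12 s, in which the tool goes at most 41.7 mm and 7.16 degrees, less where a joint would pass 70% of its speed; a pose out of reach is approached as far as the arm can. A call is refused whole if a number of a shift passes 41.7 or a number of a turn 7.16, either way. A call with a gripper value outside its range is refused whole. The fingers move at their own pace and stop on an object; "grip_force" is the grip in N (left out, the last holds). Time passes only in rows, so rows that do not move let the fingers close, or fill a call up. It gives the time, the measured TCP pose, the force and the opening at its end, in the units of the state.
- monitor.observe(): the state, without advancing time (a new reading comes with each control period).
- grab_frame(name): name is "scene" or "top"; returns a dict with "frame" (480x640x3 uint8, red, green, blue), "vertical_fov" (degrees; the focal length in pixels is half the picture's height over the tangent of half this angle, whatever the lens; pixels are square), "cx", "cy" (the principal point, pixels), "xyz" and "orientation" of the camera in the world. Camera axes: x right, y down, z forward; pixel columns grow to the right and rows downward; lengths in m; the calibration is good to about 2 mm. A picture is of the moment at which its call begins. There is no depth.
- workorder.job_done(): hands the job in, once; it reports no verdict.
The state is a dict: "clock": time; "qpos": joint angles; "qd": joint speeds; "joint_efforts": joint torques, N m; "position": TCP position; "tool_rot": TCP orientation; "force": force on the tool from outside, world axes, zero at the start; "moment": the same for the moment, N m; "grip_width": finger opening in m.
Only numpy, scipy, OpenCV 4.12 (cv2) and the standard library are available. Lean on these libraries where they do the work, as an engineer would, in place of code of your own. Each camera call takes 0.05 s, during which the arm holds its last target. There are 200 camera calls.

## Working session

There is one attempt and no reset: what is moved stays moved. The work goes in short steps, Python scripts to look and compute and a tool call to move; the robot and the scene stay as the last step left them, time stands still between calls to the robot, and variables do not carry over. Pictures are saved under pics/ and viewed, about 8 in all and at most 12, crops included, and the job is handed in when it is done.

Besides the shell and the picture viewer there is one more tool, called in YAML: its name, and indented under it one key for each argument. drive_tool: Moves the arm, as the interface text tells. Its arguments: {"type":"object","properties":{"steps":{"type":"array"},"grip_force":{"type":"number"}},"required":["steps"]}

```bash
mkdir -p pics; cat > h.py <<'E'
import cv2,numpy as np
from scipy.spatial.transform import Rotation as R
from workcell import monitor,grab_frame,workorder
def snap(n,f):
    g=grab_frame(n); cv2.imwrite(f'pics/{f}.png',g['frame'][:,:,::-1]); np.save(f'pics/{f}.npy',g,allow_pickle=True)
    return g
def load(f): return np.load(f'pics/{f}.npy',allow_pickle=True).item()
def cam(g):
    o=np.array(g['orientation'],float)
    M=R.from_euler('xyz',o).as_matrix() if o.size==3 else (o if o.size==9 else R.from_quat(o).as_matrix())
    f=240/np.tan(np.radians(g['vertical_fov'])/2)
    return M,f,np.array(g['xyz'])
def ray(g,u,v,z):
    M,f,p=cam(g); d=M@np.array([(u-g['cx'])/f,(v-g['cy'])/f,1]); return p+d*(z-p[2])/d[2]
def proj(g,P):
    M,f,p=cam(g); c=M.T@(np.array(P)-p); return f*c[0]/c[2]+g['cx'],f*c[1]/c[2]+g['cy']
E
python3 - <<'E'
from h import *
for n in('top','scene'):
    g=snap(n,n+'0'); print({k:v for k,v in g.items() if k!='frame'})
print(monitor.observe())
E
```

```text
{'vertical_fov': 55.90238421302009, 'cx': 328.2069833852012, 'cy': 244.16713638388472, 'xyz': array([0.34378051, 0.01593255, 0.72449108]), 'orientation': array([-2.94554288,  0.00407901, -1.54366403])}
{'vertical_fov': 53.753014935049144, 'cx': 324.56796062301896, 'cy': 245.45061115892915, 'xyz': array([ 0.79190832, -0.26551794,  0.69619004]), 'orientation': array([-2.48459856, -0.00432867,  0.8423141 ])}
{'clock': 0.1, 'qpos': array([-1.30519784,  0.52194139, -0.03633489,  1.59991498,  0.02122509,
        1.02108914, -0.11277694]), 'qd': array([-0.00038829, -0.00227855,  0.00443843, -0.00141975, -0.00083921,
        0.00215956,  0.00011759]), 'joint_efforts': array([ 2.72525445e-03, -9.28486705e+01,  1.98355280e+00, -3.70528865e+01,
        1.80848554e-02,  5.27244323e-03, -2.38682196e-05]), 'position': array([0.20589586, 0.58983019, 0.24480421]), 'tool_rot': array([-1.57088007e+00,  9.63505965e-04,  1.23502882e+00]), 'force': array([ 0.28467142, -0.97784528,  0.36036862]), 'moment': array([ 0.0305362 ,  0.00037742, -0.0451071 ]), 'grip_width': 0.08562307442699024}
```

View pics/top0.png

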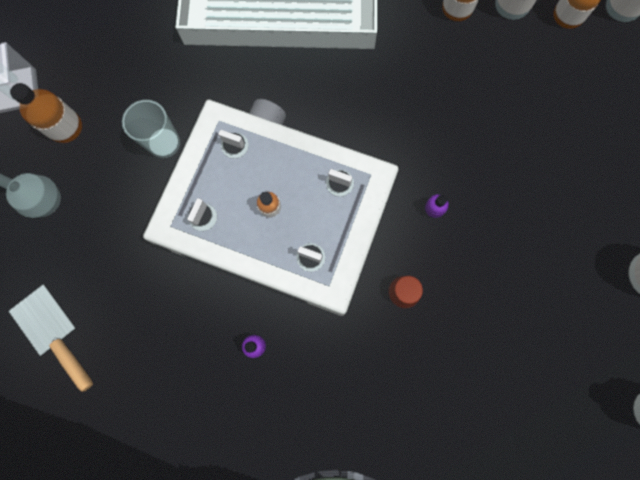

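View pics/scene0.png

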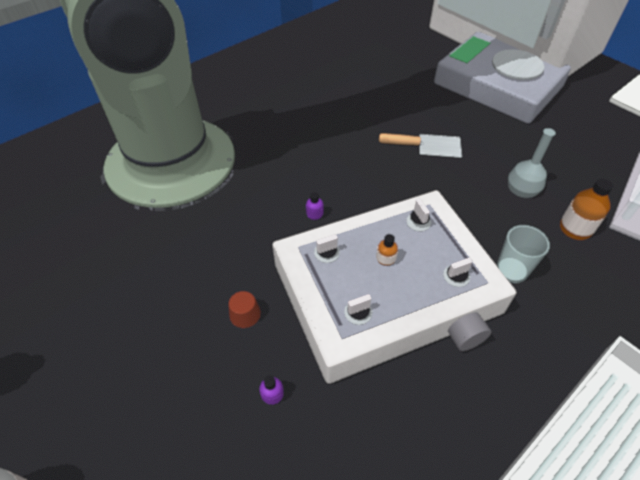

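The open stud is at about (197,212) in the top view and (421,214) in the scene view. The bottle is at (267,203) in the top view. Zooming in to measure.

```bash
python3 - <<'E'
from h import *
t=load('top0');s=load('scene0')
a=cv2.resize(t['frame'][180:240,165:235],None,fx=8,fy=8,interpolation=cv2.INTER_CUBIC)[:480,:400]
b=cv2.resize(s['frame'][190:250,390:440],None,fx=8,fy=8,interpolation=cv2.INTER_CUBIC)[:480]
cv2.imwrite('pics/crop.png',np.hstack([a,b])[:,:,::-1])
for g,(u,v),nm in((t,(197,212),'t'),(s,(421,214),'s')):
    gr=cv2.cvtColor(g['frame'],cv2.COLOR_RGB2HSV)
    print(nm,gr[v-12:v+13,u-14:u+14,2][::2,::2])
for u,v in((231,138),(340,177),(309,254)): print(ray(t,u,v,.116))
print(ray(t,197,211,.11), ray(s,421,212,.11))
print(ray(t,267,199,.135))
E
```

```text
t [[169 116 115 169 183 181 193 235 236 214 180 187 190 191]
 [153 107 132 181 164 153 218 239 235 195 150 175 187 183]
 [124 110 154 184 143 154 234 237 229 162 143 150 181 183]
 [109 125 180 169 134 193 238 236 203 142 145 135 111 180]
 [112 155 185 136 120 233 238 231 166 145 142 117  66 102]
 [130 182 171 119 179 240 237 208 143 145 138  85  63  67]
 [152 182 140 117 232 239 233 171 144 145 119  65  66  66]
 [171 149 132 182 241 238 210 145 142 139  85  63  67  63]
 [182 141 142 230 240 235 176 143 145 122  68  63  66  66]
 [162 134 175 239 238 217 147 145 141  84  66  65  66  68]
 [143 135 147 194 220 182 144 144 123  67  70  63  65 104]
 [163 139 134 136 137 133 143 143  92  64  64  65  90 180]
 [184 171 157 160 163 130 124 113  68  67  83 122 189 212]]
s [[234 233 234 234 201 194 234 233 231 235 236 236 236 236]
 [233 233 233 231 180 165 219 230 231 229 213 212 231 237]
 [234 233 234 230 168 157 171 224 234 218 183 181 213 235]
 [235 235 235 217 159 158 157 200 233 233 203 180 180 212]
 [228 217 187 137 151 157 156 164 219 235 229 187 179 189]
 [183 177 118  47 112 159 159 158 168 224 229 188 158 136]
 [180 171  66  38  61 139 159 158 160 175 158 143 155 107]
 [186 188  62  40  40  78 148 160 160 162 141 105 178 150]
 [202 193  71  40  42  44 111 157 163 160 134  79 149 173]
 [201 207 151  58  41  41  52 136 168 157 103 107 131 151]
 [197 210 208 137  60  43  39  76 138 111  96 137 133 131]
 [185 208 209 196 142 111  94  88  96 125 142 145 130 141]
 [174 188 206 207 193 170 155 148 147 157 162 163 152 179]]
[0.61664338 0.16585323 0.116     ]
[0.56168879 0.00765804 0.116     ]
[0.45013755 0.04754751 0.116     ]
[0.50841799 0.20762778 0.11      ] [0.50991653 0.20340024 0.11      ]
[0.52100143 0.10620236 0.135     ]
```

View pics/crop.png

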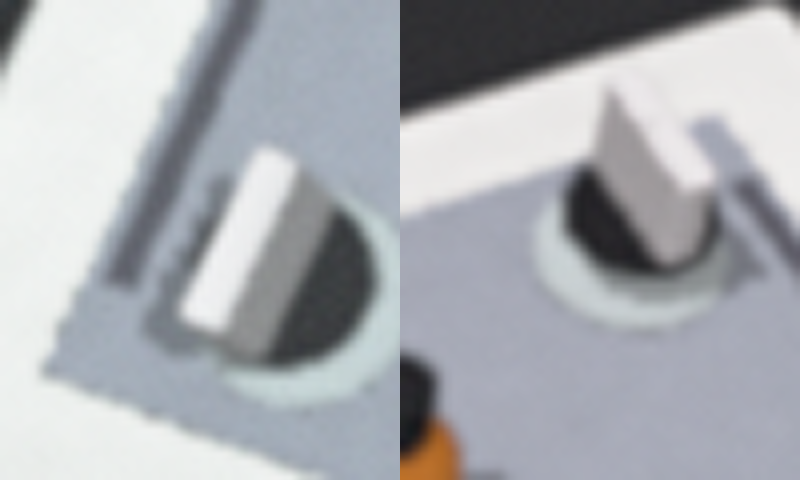

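```bash
python3 - <<'E'
from h import *
t=load('top0');s=load('scene0')
def top(u,v,z,w=12):
    V=t['frame'].max(2)[v-w:v+w+1,u-w:u+w+1]
    m=cv2.resize(V,None,fx=8,fy=8,interpolation=cv2.INTER_CUBIC)
    m=(m>205).astype(np.uint8)
    n,l,st,c=cv2.connectedComponentsWithStats(m)
    k=l[m.shape[0]//2-8:m.shape[0]//2+8,m.shape[0]//2-8:m.shape[0]//2+8].max()
    cn=cv2.findContours((l==k).astype(np.uint8),0,1)[0][0]
    box=cv2.boxPoints(cv2.minAreaRect(cn))
    P=np.array([ray(t,(x+.5)/8-.5+u-w,(y+.5)/8-.5+v-w,z)[:2] for x,y in box])
    e=[P[1]-P[0],P[2]-P[1]]; L=[np.linalg.norm(q) for q in e]; d=e[int(np.argmax(L))]
    print(P.mean(0).round(4),np.round(L,4),np.degrees(np.arctan2(d[1],d[0]))%180); return P.mean(0)
A=top(195,210,.122,14)
B=[top(231,138,.116),top(340,177,.116),top(309,253,.116)]
# rectangle estimate
print('rect',B[0]+B[2]-B[1], [np.linalg.norm(B[i]-B[i-1]) for i in(1,2)],np.degrees(np.arctan2(*(B[1]-B[0])[::-1])))
for z,x in((.122,.0),): print('scene proj of A top', proj(s,[*A,.122]))
# scene top-face corners from crop
for c in((212,75),(235,75),(312,182),(285,193)): print(ray(s,390+c[0]/8-.5,190+c[1]/8-.5,.122).round(4))
E
```

```text
[0.5077 0.2075] [0.033  0.0083] 161.07112915454798
[0.6213 0.1687] [0.0081 0.0336] 70.66311376826751
[0.5655 0.0076] [0.0085 0.0335] 71.51289047943817
[0.4518 0.0473] [0.0082 0.0333] 68.92390166771125
rect [0.50761696 0.20848304] [np.float64(0.1705612419568609), np.float64(0.12040601178500732)] -109.09057379669729
scene proj of A top (np.float64(422.82589649699815), np.float64(205.10645966372894))
[0.4909 0.2097 0.122 ]
[0.494  0.2132 0.122 ]
[0.5241 0.2025 0.122 ]
[0.5224 0.1961 0.122 ]
```

The top ray gives the stud at (0.508, 0.207), with its wing at 161°. The rectangle completed from the locked studs agrees to 1 mm and the scene view to 2 mm. The jaw yaw is already right, so I'm moving over the stud.

drive_tool:
  steps: [40,20,-25,0,0,40,20,-25,0,0,40,20,-25,0,0,40,20,-25,0,0,40,20,-25,0,0]
  grip_force: 60

```text
clock: 0.52
position: [0.3066, 0.4636, 0.2451]
tool_rot: [-1.571, 0.001, 1.235]
force: [1.5, 0.2, -0.4]
grip_width: 0.0399
```

drive_tool:
  steps: [40,20,-25,0,0,40,20,-25,0,0,40,20,-25,0,0,40,20,-25,0,0,40,20,-25,0,0]

```text
clock: 0.93
position: [0.4066, 0.3386, 0.2452]
tool_rot: [-1.571, 0.0, 1.235]
force: [1.1, 0.4, 0.7]
grip_width: 0.04
```

drive_tool:
  steps: [40,20,-26,-10,0,40,20,-26,-10,0,40,20,-26,-10,0,40,20,-26,-10,0,40,20,-26,-10,0]

```text
clock: 1.35
position: [0.5066, 0.2086, 0.1947]
tool_rot: [-1.571, 0.0, 1.235]
force: [1.1, 1.3, 0.8]
grip_width: 0.0402
```

drive_tool:
  steps: [40,0,0,0,0,40,0,0,0,0,40,0,0,0,0,40,0,0,0,0,40,0,0,0,0]

```text
clock: 1.77
position: [0.5055, 0.2111, 0.1955]
tool_rot: [-1.571, -0.0, 1.237]
force: [0.3, 0.1, 0.4]
grip_width: 0.0399
```

drive_tool:
  steps: [40,2.5,-4,-10,0,40,0,0,-15,0,40,0,0,-15,0,40,0,0,0,0,40,0,0,0,0]

```text
clock: 2.18
position: [0.508, 0.206, 0.1547]
tool_rot: [-1.57, 0.001, 1.235]
force: [0.4, 0.1, 0.6]
grip_width: 0.0397
```

```bash
python3 - <<'E'
from h import *
s=snap('scene','scene1');t=snap('top','top1')
o=monitor.observe();print(o['position'],o['tool_rot'],o['grip_width'])
a=cv2.resize(t['frame'][160:260,145:245],(400,400),interpolation=cv2.INTER_CUBIC)
b=cv2.resize(s['frame'][140:240,370:470],(400,400),interpolation=cv2.INTER_CUBIC)
cv2.imwrite('pics/c1.png',np.hstack([a,b])[:,:,::-1])
E
```

```text
[0.50872696 0.20623246 0.15582238] [-1.57125814e+00 -3.83895807e-04  1.23515775e+00] 0.04016206511988956
```

View pics/c1.png

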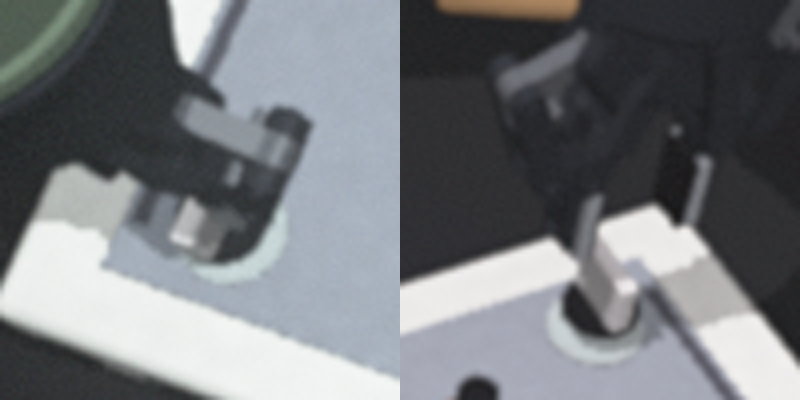

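The crops show both pads above the wing, one on each side: stud at about (195,210) in the top view and (421,212) in the scene view. Going down, then closing.

drive_tool:
  steps: [40,0,1,-12,0,40,0,0,-12,0,40,0,0,-12,0,40,0,0,-5,0,40,0,0,0,0]

```text
clock: 2.7
position: [0.5083, 0.207, 0.114]
tool_rot: [-1.57, 0.001, 1.235]
force: [-0.0, -0.5, -0.8]
grip_width: 0.0405
```

drive_tool:
  steps: [25,0,0,0,0,20,0,0,0,0,5,0,0,0,0,5,0,0,0,0,5,0,0,0,0]

```text
clock: 3.12
position: [0.5086, 0.2063, 0.1148]
tool_rot: [-1.571, 0.001, 1.234]
force: [-0.4, -5.2, 3.1]
grip_width: 0.0078
```

drive_tool:
  steps: [5,0,0,-3,0,5,0,0,-3,0,5,0,0,-2,0,5,0,0,-1.5,0,5,0,0,0,0]

```text
clock: 3.53
position: [0.5086, 0.2063, 0.1054]
tool_rot: [-1.571, 0.001, 1.234]
force: [-1.9, -6.0, 9.3]
grip_width: 0.0079
```

```bash
python3 - <<'E'
from h import *
o=monitor.observe();print(o['position'],o['tool_rot'],o['force'],o['moment'],o['grip_width'],o['qpos'])
E
```

```text
[0.50860692 0.20633721 0.10536023] [-1.57115000e+00  5.64105109e-04  1.23426428e+00] [-1.9005834  -5.96100662  9.29603018] [-1.24209949  0.51562937  0.04289705] 0.007916678986461607 [-0.52795236  0.59722788  0.04717549  1.9159672  -0.04396454  0.62954985
  0.78087921]
```

drive_tool:
  steps: [5,0,0,-0.7,0,5,0,0,-0.7,0,5,0,0,0,0,5,0,0,0,0,5,0,0,0,0]

```text
clock: 3.95
position: [0.5087, 0.2064, 0.105]
tool_rot: [-1.572, 0.0, 1.234]
force: [-8.4, -8.1, 29.3]
grip_width: 0.0076
```

At the stop: the force jumped to 29 N. I'll ease off slightly and turn clockwise.

drive_tool:
  steps: [5,0,0,0.7,-4,5,0,0,0,-6,5,0,0,0,-6,5,0,0,0,-6,5,0,0,0,0]

```text
clock: 4.37
position: [0.5085, 0.2058, 0.1052]
tool_rot: [-1.572, 0.001, 0.843]
force: [-6.6, -10.5, 20.6]
grip_width: 0.0074
```

drive_tool:
  steps: [5,0,0,0,-7,5,0,0,0,-7,5,0,0,0,-7,5,0,0,0,-7,5,0,0,0,0]

```text
clock: 4.78
position: [0.508, 0.2054, 0.1051]
tool_rot: [-1.572, 0.002, 0.353]
force: [-10.7, -13.6, 25.9]
grip_width: 0.0075
```

drive_tool:
  steps: [5,0,0,0,-7,5,0,0,0,-7,5,0,0,0,-7,5,0,0,0,-7,5,0,0,0,0]

```text
clock: 5.2
position: [0.5073, 0.2052, 0.105]
tool_rot: [-1.573, 0.002, -0.136]
force: [-15.5, -14.5, 31.8]
grip_width: 0.0074
```

drive_tool:
  steps: [5,-0.5,-0.5,0.4,-5,5,-0.5,-0.5,0,-5,5,0,0,0,-2,5,0,0,0,0,5,0,0,0,0]

```text
clock: 5.62
position: [0.5068, 0.2052, 0.1052]
tool_rot: [-1.572, 0.001, -0.337]
force: [-9.5, -8.7, 17.4]
grip_width: 0.0075
```

```bash
python3 - <<'E'
from h import *
o=monitor.observe();print(o['position'],o['tool_rot'],o['force'],o['moment'],o['grip_width'])
E
```

```text
[0.50681667 0.20516155 0.10521634] [-1.57176103e+00  1.17086225e-03 -3.36560848e-01] [-9.54696387 -8.66621455 17.41826453] [-2.00127403  1.99832919  0.10368471] 0.007488708555215576
```

drive_tool:
  steps: [5,-0.5,-0.5,0,-2,5,0,0,0,-1.5,5,0,0,0,0,5,0,0,0,0,5,0,0,0,0]

```text
clock: 6.03
position: [0.5067, 0.2051, 0.1052]
tool_rot: [-1.571, 0.001, -0.396]
force: [-6.2, -6.7, 15.2]
grip_width: 0.0073
```

```bash
python3 - <<'E'
from h import *
o=monitor.observe();print(o['position'],o['tool_rot'],o['force'],o['moment'],o['grip_width'])
E
```

```text
[0.50665383 0.20508919 0.10524661] [-1.57118767e+00  5.56537693e-04 -3.96076588e-01] [-6.193416   -6.70590926 15.23718169] [-1.53821229  1.43473683  0.8698042 ] 0.00729598430418595
```

The moment about z rose to 0.87 N m, so it is at the turn stop. I'll ease up onto the pin and open.

drive_tool:
  steps: [5,0,0,1.5,0,5,0,0,1.5,0,5,0,0,0.5,0,5,0,0,0,0,5,0,0,0,0]

```text
clock: 6.45
position: [0.5066, 0.2051, 0.1085]
tool_rot: [-1.571, 0.001, -0.396]
force: [-4.5, -5.9, 7.1]
grip_width: 0.0074
```

drive_tool:
  steps: [20,0,0,0,0,30,0,0,0,0,30,0,0,0,0,30,0,0,0,0,30,0,0,0,0]

```text
clock: 6.87
position: [0.507, 0.2057, 0.1081]
tool_rot: [-1.571, -0.0, -0.397]
force: [-0.3, 0.3, -0.6]
grip_width: 0.0301
```

drive_tool:
  steps: [30,0,0,8,0,30,0,0,15,0,30,0,0,30,0,30,0,0,40,0,30,0,0,40,0]

```text
clock: 7.28
position: [0.5065, 0.205, 0.2427]
tool_rot: [-1.572, 0.001, -0.398]
force: [0.6, 1.6, 0.6]
grip_width: 0.0301
```

drive_tool:
  steps: [30,-15,35,0,0,30,-15,35,0,0,30,-15,35,0,0,30,-15,35,0,0,30,-15,35,0,0]

```text
clock: 7.7
position: [0.4309, 0.3821, 0.2418]
tool_rot: [-1.57, -0.0, -0.397]
force: [1.2, 0.5, 0.6]
grip_width: 0.0303
```

```bash
python3 - <<'E'
from h import *
t=snap('top','top2');s=snap('scene','scene2')
o=monitor.observe();print(o['clock'],o['position'],o['force'])
a=cv2.resize(t['frame'][90:320,140:400],(430,380),interpolation=cv2.INTER_CUBIC)
b=cv2.resize(s['frame'][180:380,300:500],(370,380),interpolation=cv2.INTER_CUBIC)
cv2.imwrite('pics/c2.png',np.hstack([a,b])[:,:,::-1])
E
```

```text
7.8 [0.42853337 0.38637865 0.24088126] [-0.35123619 -0.72425102  0.99113862]
```

View pics/c2.png

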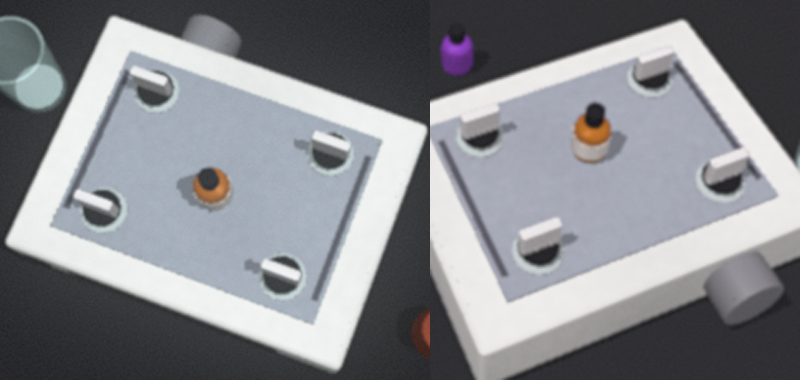

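All four wings are now parallel and the bottle is standing. I'll check the turned wing's angle numerically, then hand in.

```bash
python3 - <<'E'
from h import *
t=load('top2');w=13
for u,v in((197,213),(231,138),(340,177),(309,253)):
    V=t['frame'].max(2)[v-w:v+w+1,u-w:u+w+1]
    m=(cv2.resize(V,None,fx=8,fy=8,interpolation=cv2.INTER_CUBIC)>205).astype(np.uint8)
    n,l,st,c=cv2.connectedComponentsWithStats(m)
    k=1+np.argmin(np.hypot(*(c[1:]-m.shape[0]/2).T)+1e3*(st[1:,4]<1500))
    cn=cv2.findContours((l==k).astype(np.uint8),0,1)[0][0]
    P=np.array([ray(t,(x+.5)/8-.5+u-w,(y+.5)/8-.5+v-w,.116)[:2] for x,y in cv2.boxPoints(cv2.minAreaRect(cn))])
    e=[P[1]-P[0],P[2]-P[1]];L=[np.linalg.norm(q) for q in e];d=e[int(np.argmax(L))]
    print(P.mean(0).round(4),np.round(L,4),np.degrees(np.arctan2(d[1],d[0]))%180)
a,b=load('top0')['frame'],t['frame']
for f in(a,b):
    h=cv2.cvtColor(f,cv2.COLOR_RGB2HSV);m=cv2.inRange(h,(3,120,60),(18,255,255));m2=np.zeros_like(m);m2[180:230,245:290]=m[180:230,245:290];M=cv2.moments(m2);print('bottle px',M['m10']/M['m00'],M['m01']/M['m00'])
E
```

```text
[0.5076 0.2075] [0.008  0.0328] 70.01960175976167
[0.6211 0.1686] [0.008  0.0332] 70.33763226234599
[0.5655 0.0075] [0.0084 0.0336] 71.48299521932938
[0.4519 0.0473] [0.0082 0.0332] 69.11781096439042
bottle px 268.55434782608694 204.05978260869566
bottle px 268.6054054054054 204.04324324324324
```

```bash
python3 -c "
from h import *
print(workorder.job_done())"
```

```text
the job is handed in; nothing more can be done
None
```

I pushed the open stud in to its stop, turned it a quarter turn clockwise while it was in, let it rise onto its pin and let go. The arm then moved clear, and I handed the job in at about 8 s of the 32 s allowed.

**Push and turn:** The upward force jumped to about 29 N at the push stop, and the moment about z rose to 0.87 N m at the turn stop. While the wing was gripped, the side force reached about 21 N, because the tool was roughly 1–2 mm off the stud's axis.

**Last checks:**
- **Angle:** In the last top view, the stud's wing is at 70.0°. The other three are at 69.1°, 70.3° and 71.5°.
- **Height:** Taking the locked wing height, the stud's position fits the corner of the 120 x 170 mm rectangle to about 1 mm. I did not measure its height separately.
- **Bottle:** It is still standing, and its position in the image shifted by less than 0.1 px.

No check failed. The only disagreement was about 2 mm between the two cameras' first fixes on the stud, which is within their calibration.

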